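# Stack the cattle tag from the sorting shelf

## Robot

A 6-joint arm with a two-finger parallel gripper is mounted at the origin on the work surface. World frame = base frame: x ahead of the robot, y to its left, z up, the work surface at z = 0. Lengths are in m, angles in degrees, forces in N, time in s.
With the tool pointing down it reaches from about 0.4 to 0.825 m from the base axis. Payload 7 kg.
Tool frame: the origin (TCP) lies midway between the tips of the shut fingers; the grasp point (between the pads) lies 19 mm behind it (ctrl.hold_point_z is the z of the grasp point in the tool frame, in m); z points along the fingers, y is the direction in which the jaws open and shut (so a half turn about z gives the same grasp; the last joint's range is limited). The gripper opens to 88 mm and grips with 3 to 60 N. Pads are 19 mm wide; open, the fingers measure 130 mm over their backs; the gripper's body (78 mm by 193 mm) begins 47 mm behind the grasp point.
Start: joints at [88.757, 20.546, 0.682, 0, -70.136, -16.507], TCP at [0.206, 0.643, 0.227] pointing down, gripper open.
Joint ranges: [-176.03, 176.03], [-82.01, 121.73], [-58.28, 71.71], [-173.87, 95.51], [-174.79, -0.11], [-173.66, 173.66]. Speed limits (degrees/s): [136.94, 136.94, 172.46, 180, 180, 180].

## Interface

Orientations are given as a 3x3 rotation matrix whose columns are the frame's x, y, z axes.
In Python, from cell import ctrl gives the robot as it stands.
- The arm moves only by the tool drive_tool, never from a script. Its argument "steps" is one flat list of numbers, 4 for each row, row after row: the shift along the tool's x, y, z in mm, then the turn about the tool's z in degrees. A call has 1 to 8 rows; each row shifts and turns the commanded pose from where the row before left it, along the tool's axes as they then stand; what a row does not reach is not made up. A row lasts 1/12 s, in which the tool goes at most 41.7 mm and 7.16 degrees, less where a joint would pass 70% of its speed; a pose out of reach is approached as far as the arm can. A call with a gripper value outside its range is refused whole. "claw" is the opening, from 0 (shut) to 1 (fully open), set as the call begins (left out, the last holds). The fingers move at their own pace and stop on an object; "grip_force" is the grip in N (left out, the last holds). Time passes only in rows, so rows that do not move let the fingers close. It gives the time, the measured TCP pose, the force and the opening at its end, in the units of the state.
- ctrl.read_state(): the state, without advancing time (a new reading comes with each control period).
- ctrl.snapshot(name): name is "scene" or "top" or "wrist"; returns the picture (420x560x3 uint8, red, green, blue); there is no depth.
- ctrl.camera_params(name): a dict with "mtx" (3x3 intrinsics, pixels), "eye" and "rotation" of the camera in the world; the wrist camera has in their place "mount" (4x4, takes a point from camera to tool coordinates, whose origin is the TCP and whose axes are the flange's). Camera axes: x right, y up, looking along -z (the intrinsics and any distortion apply to the point x, -y, -z); pixel columns grow to the right and rows downward; lengths in m; the calibration is good to about 2 mm. A picture is of the moment at which its call begins: read the wrist's pose just before it. camera_params takes no time and is no camera call.
- ctrl.hand_in(): hands the job in, once; it reports no verdict.
The state is a dict: "t": time; "joint_positions": joint angles; "qd": joint speeds; "effort": joint torques, N m; "ee_pos": TCP position; "tool_rot": TCP orientation; "force": force on the tool from outside, world axes, zero at the start; "ft_torque": the same for the moment, N m; "width": opening from 0.0 (shut) to 1.0 (fully open).
Only numpy, scipy, OpenCV 4.12 (cv2) and the standard library are available. Lean on these libraries where they do the work, as an engineer would, in place of code of your own. Each camera call takes 0.05 s, during which the arm holds its last target. There are 200 camera calls.

## Task

Slide the green cattle tag that lies on the plank shelf towards the shelf's front edge (the edge on the robot's side) until most of its neck sticks out over the edge, still lying flat, then grip the neck and lift the tag off. Lower it (do not drop it) squarely on top of the other green tag on the slatted tray, panel over panel but head to tail: its neck pointing the opposite way to the neck of the tag beneath, towards the robot. Leave the orange tag and the tag already on the tray where they are.

Things in the scene. Friction and masses are not known exactly. Their poses are not given: they have to be found in the camera images.
- green_tag_neck (a point): Green polymer ear tag on the shelf, 5 mm thick, about 22 g: panel 92 mm long (x) by 95 wide (y), with a neck 30 wide and 30 long on the middle of its -x side, neck roughly towards the robot, 5 to 45 mm short of the shelf edge. Point: centre of the neck, half-way up. x runs from neck to panel, z up; panel centre 61 mm, panel's far side (foot) 107 mm along +x; neck tip 15 mm along -x.
- shelf_edge (a point): Middle of the front top edge of the fixed plank shelf, a block 200 mm deep (x), 320 wide (y), flat top 80 mm above the work surface. x points from this edge to the shelf's back, away from the robot, y left along the edge, z up. It stands left or right of the tray. On the table behind it: a yellow jar 65 mm tall and a grey applicator.
- laid_tag_panel (a point): Loose green tag of the same size, lying on the fixed slatted tray (94 mm deep, 130 wide, top 80 mm above the work surface). Point: centre of its panel, half-way up; its top is 85 mm above the work surface. Its x points to the robot, its neck (on -x) away; necks overhang the tray, free space below. Behind the tray a low crank, on the table in front a steel punch.
- orange_tag_panel (a point): Orange tag of the same size, beside the green one on the shelf, a bystander at least 25 mm clear of it. Point: centre of its panel, half-way up; its neck (on -x) points roughly to the robot.
Things that resemble listed ones, but are neither listed nor needed, are in the scene too. Leave any pink look-alike of the part that bears green_tag_neck alone.

How it is judged:
By the outcome, as a careful person would: the job done as asked, in the order asked, and still so for the second after the job is handed in, with the robot touching nothing.
It also fails if it takes over 48 s, if anything falls off the work surface, if the arm or the gripper's body presses on something with over 40 N, if the wrist force passes 120 N, or if a joint passes its speed limit or range.

## Working session

There is one attempt and no reset: what is moved stays moved. The work goes in short steps, Python scripts to look and compute and a tool call to move; the robot and the scene stay as the last step left them, time stands still between calls to the robot, and variables do not carry over. Pictures are saved under pics/ and viewed, about 8 in all and at most 12, crops included, and the job is handed in when it is done.

Besides the shell and the picture viewer there is one more tool, called after "Call:" by a JSON object that holds its "method" and its "body", one argument or row to a line. drive_tool: Moves the arm, as the interface text tells. Its arguments: {"type":"object","properties":{"steps":{"type":"array"},"claw":{"type":"number"},"grip_force":{"type":"number"}},"required":["steps"]}

```bash
ls; mkdir -p pics
python3 - <<'E'
from cell import ctrl
import cv2,numpy as np
np.set_printoptions(precision=4,suppress=True)
s=ctrl.read_state();print(s)
print(ctrl.hold_point_z)
for n in("scene","top","wrist"):
    p=ctrl.camera_params(n);print(n,p)
a=ctrl.snapshot("top");cv2.imwrite("pics/top1.png",a[:,:,::-1])
b=ctrl.snapshot("scene");cv2.imwrite("pics/scene1.png",b[:,:,::-1])
E
```

```text
pics
{'t': 0.0, 'joint_positions': array([ 88.7581,  20.5915,   0.6343,  -0.0191, -70.1355, -16.506 ]), 'qd': array([-0.0271,  0.0202,  0.0664,  0.0016,  0.0036, -0.0139]), 'effort': array([ -0.0013, -58.271 ,  29.3048,   6.9974,   0.0068,  -0.0002]), 'ee_pos': array([0.2057, 0.6424, 0.2256]), 'tool_rot': array([[ 0.9524, -0.3049, -0.0003],
       [-0.3049, -0.9524, -0.0016],
       [ 0.0002,  0.0016, -1.    ]]), 'force': array([-0.1231, -0.2351,  0.4019]), 'ft_torque': array([-0.0225, -0.0173,  0.0096]), 'width': 0.9965080134870589}
-0.0188
scene {'mtx': array([[473.2927,   0.    , 283.2955],
       [  0.    , 473.2927, 218.9846],
       [  0.    ,   0.    ,   1.    ]]), 'eye': array([ 1.2054, -0.3827,  0.7799]), 'rotation': array([[ 0.3533, -0.6166,  0.7036],
       [ 0.9353,  0.2178, -0.2789],
       [ 0.0187,  0.7566,  0.6536]])}
top {'mtx': array([[400.3773,   0.    , 283.7898],
       [  0.    , 400.3773, 209.113 ],
       [  0.    ,   0.    ,   1.    ]]), 'eye': array([ 0.3077, -0.0958,  1.1376]), 'rotation': array([[-0.0018,  0.99  , -0.1407],
       [-0.9999, -0.0036, -0.0123],
       [-0.0127,  0.1407,  0.99  ]])}
wrist {'mtx': array([[343.0555,   0.    , 280.957 ],
       [  0.    , 343.0555, 213.2648],
       [  0.    ,   0.    ,   1.    ]]), 'mount': array([[ 0.0016,  0.9685,  0.249 ,  0.0672],
       [ 1.    , -0.0015, -0.0009,  0.0007],
       [-0.0005,  0.249 , -0.9685, -0.1577],
       [ 0.    ,  0.    ,  0.    ,  1.    ]])}
```

View pics/top1.png

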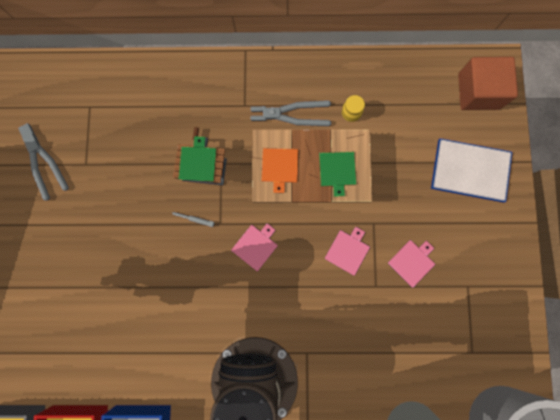

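View pics/scene1.png

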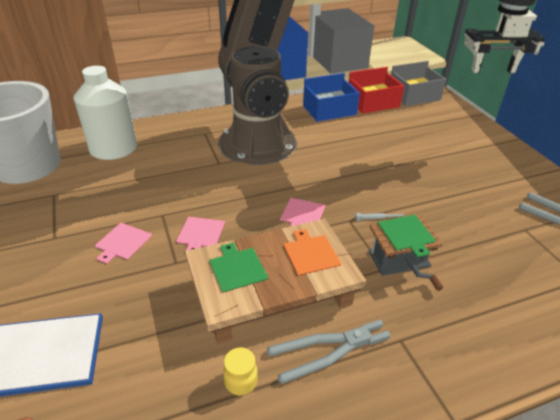

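The top view shows a green tag on the shelf at (338,169) with its neck at (339,190), an orange tag at (280,166), and the laid tag on the tray at (198,163) with its neck at (200,141). Three pink look-alikes lie on the table. The only green tag on the plank shelf, with its neck towards the robot, is the one at (338,169).

```bash
cat > h.py <<'E'
from cell import ctrl
import cv2,numpy as np
np.set_printoptions(precision=4,suppress=True)
def cam(name,s=None):
    p=ctrl.camera_params(name)
    if name!="wrist": return p["mtx"],p["eye"],p["rotation"]
    s=s or ctrl.read_state(); M=p["mount"]; R=s["tool_rot"]
    return p["mtx"],R@M[:3,3]+s["ee_pos"],R@M[:3,:3]
def ray(c,uv,z):
    K,e,R=c; uv=np.atleast_2d(uv).astype(float)
    d=np.c_[(uv[:,0]-K[0,2])/K[0,0],-(uv[:,1]-K[1,2])/K[1,1],-np.ones(len(uv))]@R.T
    return e+d*((z-e[2])/d[:,2])[:,None]
def proj(c,P):
    K,e,R=c; q=(np.atleast_2d(P)-e)@R; q=q*[1,-1,-1]; q=q@K.T; return q[:,:2]/q[:,2:]
def mask(im,col):
    h=cv2.cvtColor(im,cv2.COLOR_RGB2HSV)
    lo,hi={"green":((45,110,40),(85,255,255)),"orange":((5,200,170),(14,255,255))}[col]
    return cv2.inRange(h,lo,hi)
def tags(im,c,col,z,amin=300):
    """top faces at height z: metric contour -> panel centre, neck direction (deg), neck centre"""
    out=[]
    for k in cv2.findContours(mask(im,col),cv2.RETR_EXTERNAL,cv2.CHAIN_APPROX_NONE)[0]:
        if cv2.contourArea(k)<amin: continue
        P=ray(c,k[:,0],z)[:,:2]
        # rasterise at 0.5 mm, open to remove the neck
        o=P.min(0)-.03; g=np.round((P-o)/.0005).astype(np.int32)
        m=np.zeros((g.max(0)+60)[::-1],np.uint8); cv2.fillPoly(m,[g],255)
        pan=cv2.morphologyEx(m,cv2.MORPH_OPEN,np.ones((3,3),np.uint8)*0+1) if 0 else cv2.morphologyEx(m,cv2.MORPH_OPEN,cv2.getStructuringElement(cv2.MORPH_ELLIPSE,(81,81)))
        pc=max(cv2.findContours(pan,cv2.RETR_EXTERNAL,cv2.CHAIN_APPROX_NONE)[0],key=cv2.contourArea)
        r=cv2.minAreaRect(pc); ctr=np.array(r[0])*.0005+o
        far=P[np.argmax(np.linalg.norm(P-ctr,axis=1))]
        a=r[2]; d=far-ctr; ang=np.degrees(np.arctan2(d[1],d[0]))
        a=a+90*np.round((ang-a)/90)
        u=np.array([np.cos(np.radians(a)),np.sin(np.radians(a))]); v=np.array([-u[1],u[0]])
        Q=(P-ctr)@np.c_[u,v]
        out.append(dict(panel=ctr,size=np.array(r[1])*.0005,neckdir=a,tip=Q[:,0].max(),foot=Q[:,0].min(),w=(Q[:,1].min(),Q[:,1].max()),px=k[:,0].mean(0)))
    return out
E
python3 - <<'E'
from h import *
for n in("top","scene"):
    im=cv2.imread(f"pics/{n}1.png")[:,:,::-1].copy(); c=cam(n)
    for col in("green","orange"):
        for t in tags(im,c,col,.085): print(n,col,t)
c=cam("top")
print(ray(c,[(252,202),(371,202),(371,130),(252,130)],.08))
E
```

```text
top green {'panel': array([ 0.5631, -0.2272]), 'size': array([0.0948, 0.0933]), 'neckdir': np.float64(-179.415369451046), 'tip': np.float64(0.06852190749580991), 'foot': np.float64(-0.049652097875378914), 'w': (np.float64(-0.04691439721598439), np.float64(0.046704739299091906)), 'px': array([337.4626, 171.7619])}
top green {'panel': array([0.5868, 0.1514]), 'size': array([0.093 , 0.0972]), 'neckdir': np.float64(-3.9004974365234375), 'tip': np.float64(0.0729584385230649), 'foot': np.float64(-0.04931705490890908), 'w': (np.float64(-0.047007767508187456), np.float64(0.04793661755053216)), 'px': array([197.3129, 159.9116])}
scene green {'panel': array([ 0.5649, -0.2248]), 'size': array([0.0971, 0.0918]), 'neckdir': np.float64(-178.02506601810455), 'tip': np.float64(0.06961883972524047), 'foot': np.float64(-0.050300688532910115), 'w': (np.float64(-0.04649107238326839), np.float64(0.046927777101498314)), 'px': array([237.1258, 266.9245])}
scene green {'panel': array([0.5895, 0.1526]), 'size': array([0.0929, 0.0963]), 'neckdir': np.float64(-3.4165802001953125), 'tip': np.float64(0.07417989911792497), 'foot': np.float64(-0.050237583542917026), 'w': (np.float64(-0.04706490960966608), np.float64(0.047094397936055056)), 'px': array([408.0634, 235.0493])}
[[ 0.4776  0.0025  0.08  ]
 [ 0.4764 -0.3153  0.08  ]
 [ 0.6759 -0.3217  0.08  ]
 [ 0.678   0.0044  0.08  ]]
```

Call:
{"method": "drive_tool", "body": {
  "steps": [0, 0, 0, -6.3, 0, 0, 0, -6.3, 0, 0, 0, -6.3, 15.8, 35.4, 0, 0, 15.8, 35.4, 0, 0, 15.8, 35.4, 0, 0, 15.8, 35.4, 0, 0, 15.8, 35.4, 0, 0],
  "claw": 1
}}

```text
t: 0.77
ee_pos: [0.2886, 0.4655, 0.2261]
tool_rot: [[1.0, 0.02, -0.0], [0.02, -1.0, -0.001], [-0.0, 0.001, -1.0]]
force: [0.8, 0.5, 0.6]
width: 1.002
```

Call:
{"method": "drive_tool", "body": {
  "steps": [15.8, 35.4, 0, 0, 15.8, 35.4, 0, 0, 15.8, 35.4, 0, 0, 15.8, 35.4, 0, 0, 15.8, 35.4, 0, 0, 15.8, 35.4, 0, 0, 15.8, 35.4, 0, 0, 15.8, 35.4, 0, 0]
}}

```text
t: 1.43
ee_pos: [0.4205, 0.185, 0.2266]
tool_rot: [[1.0, 0.021, 0.0], [0.021, -1.0, 0.0], [0.0, -0.0, -1.0]]
force: [0.7, 0.8, 0.1]
width: 0.997
```

Call:
{"method": "drive_tool", "body": {
  "steps": [15.8, 35.4, 0, 0, 15.8, 35.4, 0, 0, 15.8, 35.4, 0, 0, 15.8, 35.4, 0, 0, 15.8, 35.4, 0, 0, 15.8, 35.4, 0, 0, 15.8, 35.4, 0, 0, 15.8, 35.4, 0, 0]
}}

```text
t: 2.1
ee_pos: [0.5527, -0.0958, 0.2264]
tool_rot: [[1.0, 0.02, -0.0], [0.02, -1.0, 0.0], [-0.0, -0.0, -1.0]]
force: [0.8, 1.4, 0.9]
width: 1.002
```

Call:
{"method": "drive_tool", "body": {
  "steps": [16, 35, 0, 0, 16, 35, 0, 0, 16, 35, 0, 0, 0, 20, 0, 0, 0, 0, 0, 0, 0, 0, 0, 0]
}}

```text
t: 2.6
ee_pos: [0.6024, -0.219, 0.2253]
tool_rot: [[1.0, 0.017, -0.002], [0.017, -1.0, 0.0], [-0.002, -0.0, -1.0]]
force: [0.3, 0.6, -0.1]
width: 0.999
```

Run:
```python
from h import *
s=ctrl.read_state();print(s["ee_pos"],s["joint_positions"],s["qd"])
im=ctrl.snapshot("wrist");cv2.imwrite("pics/w1.png",im[:,:,::-1]); c=cam("wrist",s)
for col in("green","orange"):
    for t in tags(im,c,col,.085): print(col,t)
```

```text
[ 0.6024 -0.219   0.2253] [ -2.5791  17.491   -3.909   -0.015  -68.7121  93.5861] [ 2.072  -1.4121 -0.845  -0.1555  0.1247 -0.4673]
green {'panel': array([ 0.5767, -0.2276]), 'size': array([0.0765, 0.0939]), 'neckdir': np.float64(-88.91907584667206), 'tip': np.float64(0.047274833160918725), 'foot': np.float64(-0.047785873000965616), 'w': (np.float64(-0.03801269175694275), np.float64(0.03891786304574)), 'px': array([288.9862, 228.5014])}
```

View pics/w1.png

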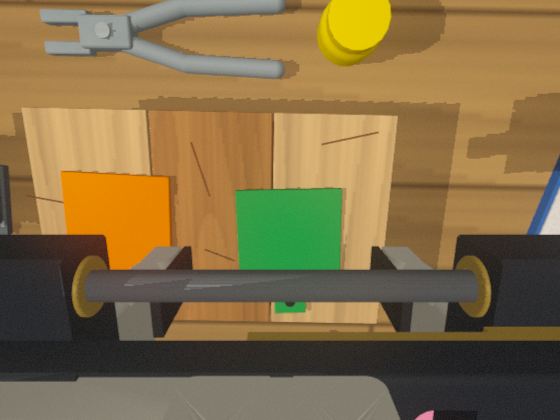

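The wrist view shows the green tag's foot edge at row 188 (columns 236–340), its neck tip at (291,313), and the shelf's front edge near row 323. The orange tag is at left (column 117), and the gripper bar hides part of both panels. The gap from neck tip to edge is small.

Run:
```python
from h import *
s=ctrl.read_state(); c=cam("wrist",s); print(s["ee_pos"])
im=cv2.imread("pics/w1.png"); g=mask(im[:,:,::-1].copy(),"green")
def edge(col,r0,r1):
    r=np.where(g[r0:r1,col]>0)[0]+r0; return (r.min(),r.max())
print([edge(x,170,330) for x in(240,260,285,295,300,320,336)])
f=[(x,edge(x,170,330)[0]-.5) for x in range(242,336,4)]
P=ray(c,f,.085); k=np.polyfit(P[:,1],P[:,0],1); print("foot mid",P.mean(0),"slope deg",np.degrees(np.arctan(k[0])))
cols=np.where(g[200:260].sum(0)>0)[0]; print("panel sides row 230",[ray(c,[(np.where(g[r]>0)[0].min()-.5,r),(np.where(g[r]>0)[0].max()+.5,r)],.085)[:,:2].round(4).tolist() for r in(195,230,262)])
print("tip",ray(c,[(x,edge(x,290,330)[1]+.5) for x in(280,290,300)],.085))
nk=np.where(g[308]>0)[0]; print("neck sides",ray(c,[(nk.min()-.5,308),(nk.max()+.5,308)],.085))
L=cv2.cvtColor(im,cv2.COLOR_BGR2GRAY).astype(int)
print("back", [ (x,int(np.argmax(np.abs(np.diff(L[100:125,x]))))+101) for x in(60,140,200,300,380)])
print({x:L[314:334,x].tolist() for x in(215,255,320,350)})
```

```text
[ 0.6025 -0.2181  0.2258]
[(np.int64(190), np.int64(269)), (np.int64(190), np.int64(269)), (np.int64(189), np.int64(312)), (np.int64(189), np.int64(312)), (np.int64(189), np.int64(311)), (np.int64(189), np.int64(269)), (np.int64(188), np.int64(269))]
foot mid [ 0.615 -0.225  0.085] slope deg -2.37397415877674
panel sides row 230 [[[0.6084, -0.1778], [0.6103, -0.2726]], [[0.576, -0.1801], [0.5779, -0.2738]], [[0.5447, -0.1806], [0.5467, -0.2748]]]
tip [[ 0.4929 -0.2204  0.085 ]
 [ 0.4931 -0.2301  0.085 ]
 [ 0.4944 -0.2398  0.085 ]]
neck sides [[ 0.4977 -0.215   0.085 ]
 [ 0.4983 -0.244   0.085 ]]
back [(60, 109), (140, 110), (200, 112), (300, 114), (380, 115)]
{215: [129, 128, 129, 130, 127, 124, 113, 96, 100, 109, 121, 131, 136, 131, 132, 131, 132, 131, 130, 128], 255: [114, 115, 114, 114, 113, 116, 111, 102, 94, 103, 113, 124, 133, 135, 136, 133, 131, 126, 102, 96], 320: [172, 170, 171, 171, 170, 171, 171, 166, 142, 92, 101, 118, 128, 135, 135, 136, 136, 128, 103, 97], 350: [166, 168, 167, 166, 168, 166, 167, 167, 157, 104, 98, 107, 121, 131, 135, 134, 134, 127, 104, 96]}
```

Run:
```python
from h import *
s=ctrl.read_state(); c=cam("wrist",s)
print(ray(c,[(215,320.8),(255,321.8),(320,322.6),(350,322.9)],.08))
print(ray(c,[(60,109),(140,110),(200,112),(300,113.5),(380,115)],.08))
print(s["ee_pos"],s["tool_rot"])
```

```text
[[ 0.4795 -0.156   0.08  ]
 [ 0.4792 -0.1958  0.08  ]
 [ 0.4796 -0.2605  0.08  ]
 [ 0.4798 -0.2904  0.08  ]]
[[ 0.6786 -0.0304  0.08  ]
 [ 0.6792 -0.098   0.08  ]
 [ 0.6786 -0.1488  0.08  ]
 [ 0.6791 -0.2337  0.08  ]
 [ 0.6792 -0.3018  0.08  ]]
[ 0.6025 -0.2181  0.2258] [[ 0.9998  0.0188 -0.0013]
 [ 0.0188 -0.9998  0.0003]
 [-0.0013 -0.0003 -1.    ]]
```

Call:
{"method": "drive_tool", "body": {
  "steps": [19, 4, 0, -1, 19, 4, 0, 0, 0, 0, 35, 0, 0, 0, 35, 0, 0, 0, 30, 0, 0, 0, 25, 0, 0, 0, 0, 0, 0, 0, 0, 0],
  "claw": 0.5,
  "grip_force": 20
}}

```text
t: 3.32
ee_pos: [0.6405, -0.2236, 0.101]
tool_rot: [[0.999, 0.039, -0.003], [0.039, -0.999, -0.0], [-0.003, -0.0, -1.0]]
force: [0.9, 0.0, 1.2]
width: 0.513
```

Call:
{"method": "drive_tool", "body": {
  "steps": [0, 0, 8, 0, 0, 0, 7, 0, 0, 0, 4.5, 0, 0, 0, 0, 0, 0, 0, 0, 0]
}}

```text
t: 3.73
ee_pos: [0.6412, -0.2247, 0.0824]
tool_rot: [[0.999, 0.037, 0.0], [0.037, -0.999, -0.0], [0.0, 0.0, -1.0]]
force: [-0.2, 0.9, 0.8]
width: 0.497
```

Run:
```python
from h import *
s=ctrl.read_state();print(s["ee_pos"],s["force"])
im=ctrl.snapshot("scene");cv2.imwrite("pics/s2.png",cv2.resize(im[190:350,160:380,::-1],None,fx=3.5,fy=3.5,interpolation=cv2.INTER_CUBIC))
```

```text
[ 0.6412 -0.2247  0.0824] [-0.192   0.943   0.7758]
```

View pics/s2.png

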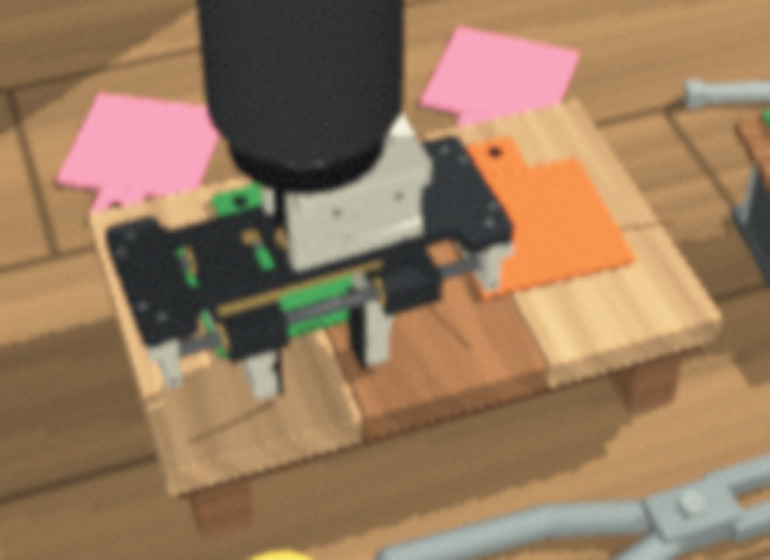

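The fingers stand on the shelf just behind the tag's foot, with the panel visible at about (325,300) in the crop and the orange tag clear of the gripper. Now I push.

Call:
{"method": "drive_tool", "body": {
  "steps": [-5, 0, 0.5, 0, -6, 0, 0, 0, -6, 0, 0, 0, -6, 0, 0, 0, -6, 0, 0, 0, -6, 0, 0, 0, -6, 0, 0, 0, -4, 0, 0, 0]
}}

```text
t: 4.45
ee_pos: [0.5954, -0.2264, 0.0817]
tool_rot: [[0.999, 0.037, 0.0], [0.037, -0.999, 0.0], [0.0, -0.0, -1.0]]
force: [0.6, -0.3, -0.4]
width: 0.5
```

Run:
```python
from h import *
s=ctrl.read_state();print(s["ee_pos"],s["force"])
im=ctrl.snapshot("top");c=cam("top")
K,e,R=c
cv2.imwrite("pics/t2.png",im[:,:,::-1])
for t in tags(im,c,"green",.085,60): print(t["panel"],t["tip"],t["neckdir"],t["px"],t["size"])
im=ctrl.snapshot("wrist");cv2.imwrite("pics/w2.png",im[:,:,::-1])
```

```text
[ 0.5954 -0.2264  0.0817] [ 0.593  -0.3262 -0.4213]
[ 0.5331 -0.228 ] 0.06799999999999995 -180.0 [338.1972 183.7676] [0.095  0.0915]
[0.5917 0.1728] 0.06946876644346395 -3.5035324096679688 [190.6957 156.8957] [0.0495 0.0759]
```

View pics/w2.png

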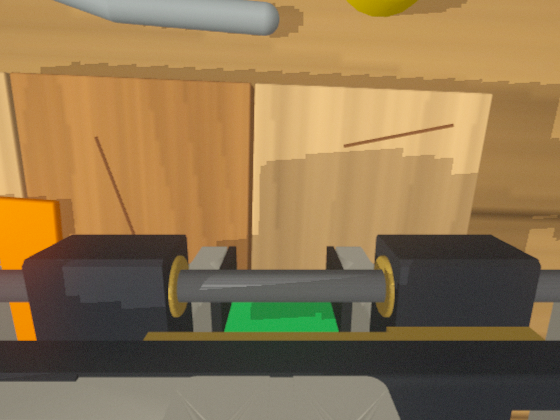

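The tag has moved about 30 mm. Its panel is visible between the fingers at (285,318) and its foot is at x≈0.585, so the neck is about 16 mm out. I'll push 10.5 mm more, then back off and rise to look.

Call:
{"method": "drive_tool", "body": {
  "steps": [-3, 0, 0, 0, -3, 0, 0, 0, -3, 0, 0, 0, -1.5, 0, 0, 0, 0, 0, 0, 0, 4, 0, 0, 0, 6, 0, -10, 0, 10, 0, -35, 0]
}}

```text
t: 5.22
ee_pos: [0.602, -0.2252, 0.1215]
tool_rot: [[0.999, 0.036, -0.01], [0.036, -0.999, 0.002], [-0.01, -0.003, -1.0]]
force: [0.1, -0.9, -0.9]
width: 0.498
```

Call:
{"method": "drive_tool", "body": {
  "steps": [30, 0, -30, 0, 30, 0, -30, 0, 0, 0, -30, 0, 0, 0, 0, 0, 0, 0, 0, 0],
  "claw": 1
}}

```text
t: 5.63
ee_pos: [0.6659, -0.2237, 0.2171]
tool_rot: [[0.999, 0.038, 0.003], [0.038, -0.999, -0.0], [0.003, 0.0, -1.0]]
force: [-0.1, -0.3, -0.7]
width: 0.817
```

Run:
```python
from h import *
im=ctrl.snapshot("top");c=cam("top")
for col in("green","orange"):
  for t in tags(im,c,col,.085,60): print(t["panel"],t["tip"],t["foot"],t["neckdir"],t["px"],t["size"])
s=ctrl.read_state();print(s["ee_pos"])
im=ctrl.snapshot("wrist");cv2.imwrite("pics/w3.png",im[:,:,::-1])
```

```text
[ 0.5246 -0.2279] 0.07024999237060547 -0.04928368950332407 -180.0 [338.1409 186.4497] [0.091  0.0935]
[ 0.6646 -0.2235  0.2154]
```

View pics/w3.png

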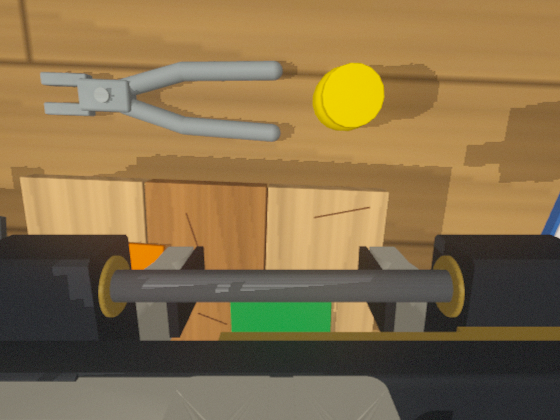

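Call:
{"method": "drive_tool", "body": {
  "steps": [-40, 0, 0, 0, -40, 0, 0, 0, -40, 0, 0, 0, -40, 0, 0, 0, -44, 0, 0, 0, 0, 0, 0, 0, 0, 0, 0, 0]
}}

```text
t: 6.32
ee_pos: [0.4603, -0.2314, 0.2153]
tool_rot: [[0.999, 0.037, -0.001], [0.037, -0.999, 0.0], [-0.001, -0.0, -1.0]]
force: [0.4, -0.0, 0.5]
width: 0.999
```

Run:
```python
from h import *
s=ctrl.read_state();print(s["ee_pos"],s["qd"],s["tool_rot"])
im=ctrl.snapshot("wrist");cv2.imwrite("pics/w4.png",im[:,:,::-1]);c=cam("wrist",s)
for t in tags(im,c,"green",.085,60): print(t)
```

```text
[ 0.4603 -0.2314  0.2153] [ 0.5664  2.9053  3.8077  0.4962  0.3497 -0.1504] [[ 0.9993  0.0366 -0.0006]
 [ 0.0366 -0.9993  0.0003]
 [-0.0006 -0.0004 -1.    ]]
{'panel': array([ 0.526 , -0.2293]), 'size': array([0.0978, 0.0938]), 'neckdir': np.float64(182.23117423057556), 'tip': np.float64(0.07179544692781294), 'foot': np.float64(-0.048693659326749995), 'w': (np.float64(-0.047160386119933215), np.float64(0.046871493349735185)), 'px': array([280.065 , 130.4971])}
```

View pics/w4.png

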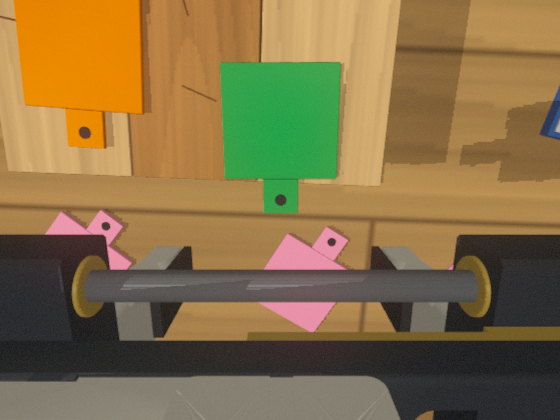

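The neck is out over the edge almost entirely: the neck tip is at row 213, the shelf edge near row 183 and the panel edge at row 179, so about 27 mm overhangs. The tag lies flat, and the orange tag at (80,55) is untouched. The pink tag below is on the table. Now the grasp.

Call:
{"method": "drive_tool", "body": {
  "steps": [4, 0, 35, 0, 0, 0, 35, 0, 0, 0, 35, 0, 0, 0, 25, 0, 0, 0, 14, 0, 0, 0, 7.5, 0, 0, 0, 0, 0, 0, 0, 0, 0],
  "claw": 0.6
}}

```text
t: 7.03
ee_pos: [0.4665, -0.2311, 0.0633]
tool_rot: [[0.999, 0.037, -0.003], [0.037, -0.999, 0.0], [-0.003, -0.0, -1.0]]
force: [-3.0, -0.1, -2.4]
width: 0.602
```

Call:
{"method": "drive_tool", "body": {
  "steps": [-1.5, 0, 0, 0, 0, 0, 0, 0]
}}

```text
t: 7.2
ee_pos: [0.4665, -0.2314, 0.0651]
tool_rot: [[0.999, 0.038, 0.002], [0.038, -0.999, -0.0], [0.002, 0.001, -1.0]]
force: [-0.4, 0.7, -0.7]
width: 0.6
```

Call:
{"method": "drive_tool", "body": {
  "steps": [0, 0, 0, 0, 0, 0, 0, 0, 0, 0, 0, 0, 0, 0, 0, 0],
  "claw": 0.15,
  "grip_force": 25
}}

```text
t: 7.53
ee_pos: [0.4659, -0.2313, 0.0645]
tool_rot: [[0.999, 0.038, 0.001], [0.038, -0.999, -0.0], [0.001, 0.0, -1.0]]
force: [0.3, -0.2, -0.1]
width: 0.362
```

Call:
{"method": "drive_tool", "body": {
  "steps": [0, 0, 0, 0, 0, 0, 0, 0, 0, 0, 0, 0]
}}

```text
t: 7.78
ee_pos: [0.4659, -0.2313, 0.0643]
tool_rot: [[0.999, 0.038, 0.001], [0.038, -0.999, -0.0], [0.001, 0.0, -1.0]]
force: [-0.1, 0.2, 3.5]
width: 0.336
```

Call:
{"method": "drive_tool", "body": {
  "steps": [0, 0, -3, 0, 0, 0, -8, 0, 0, 0, -15, 0, 0, 0, -20, 0, 0, 0, -20, 0, 0, 0, -20, 0, 0, 0, 0, 0, 0, 0, 0, 0]
}}

```text
t: 8.45
ee_pos: [0.4662, -0.2313, 0.1516]
tool_rot: [[0.999, 0.038, 0.003], [0.038, -0.999, -0.0], [0.003, 0.0, -1.0]]
force: [-0.5, -0.5, -0.2]
width: 0.336
```

Run:
```python
from h import *
s=ctrl.read_state();print(s["ee_pos"],s["width"],s["force"])
im=ctrl.snapshot("wrist");c=cam("wrist",s)
cv2.imwrite("pics/w5.png",im[:,:,::-1])
z=s["ee_pos"][2]+.019+.0025
for t in tags(im,c,"green",z,60): print(t,z)
```

```text
[ 0.4662 -0.2313  0.1516] 0.33616455191426703 [-0.4953 -0.4615 -0.1598]Traceback (most recent call last):
  File "<stdin>", line 6, in <module>
  File "h.py", line 29, in tags
    pc=max(cv2.findContours(pan,cv2.RETR_EXTERNAL,cv2.CHAIN_APPROX_NONE)[0],key=cv2.contourArea)
ValueError: max() iterable argument is empty
```

View pics/w5.png

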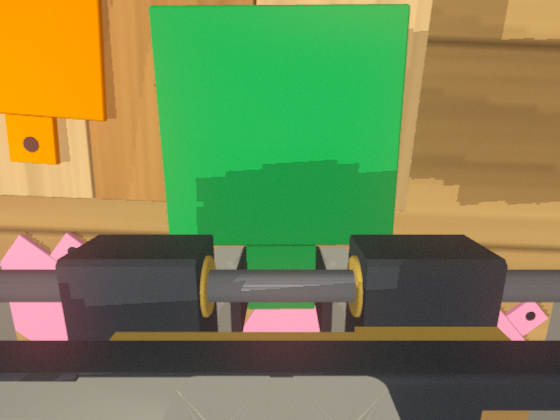

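The tag is held by the neck. Its panel corners are at roughly (152,8), (408,6), (168,237) and (396,237). I'll check droop and pose with PnP on the corners.

Run:
```python
from h import *
s=ctrl.read_state();c=cam("wrist",s);K,e,R=c
im=cv2.imread("pics/w5.png")[:,:,::-1].copy();g=mask(im,"green")
L=lambda pts: cv2.fitLine(np.float32(pts),cv2.DIST_L2,0,.01,.01).ravel()
rows=range(25,225,3); cols=range(175,390,3)
l=L([(np.where(g[r]>0)[0].min()-.5,r) for r in rows]); r_=L([(np.where(g[r]>0)[0].max()+.5,r) for r in rows])
t=L([(x,np.where(g[:,x]>0)[0].min()-.5) for x in cols])
b=L([(x,np.where(g[:250,x]>0)[0].max()+.5) for x in list(range(172,212))+list(range(352,392))])
print(l,r_,t,b)
def X(a,b):
    k=np.linalg.solve(np.c_[a[:2],-b[:2]],b[2:]-a[2:]);return a[2:]+a[:2]*k[0]
for name,bot in(("with bottom",b),):
    px=np.array([X(l,t),X(r_,t),X(l,bot),X(r_,bot)]);print(px)
# tag frame origin panel centre top: x to foot, y left
obj=np.float32([[.046,.0475,0],[.046,-.0475,0],[-.046,.0475,0],[-.046,-.0475,0]])
ok,rv,tv=cv2.solvePnP(obj,px.astype(np.float32),K,None)
F=np.diag([1,-1,-1.]); Rt=R@F@cv2.Rodrigues(rv)[0]; p=R@F@tv.ravel()+e
print("panel",p,"tool rel",s["tool_rot"].T@(p-s["ee_pos"]));print(Rt, proj(c,p+obj@Rt.T)-px)
```

```text
[  0.0898   0.996  159.0075 124.    ] [  0.0771  -0.997  400.4105 124.    ] [  1.      -0.0072 281.5      4.625 ] [  1.    0.  281.5 234.5]
[[148.3292   5.5893]
 [409.7166   3.6966]
 [168.9724 234.5   ]
 [391.8626 234.5   ]]
panel [ 0.5305 -0.229   0.1654] tool rel [ 0.0651  0.0002 -0.0148]
[[ 0.999  -0.0434 -0.0093]
 [ 0.0435  0.999   0.0067]
 [ 0.009  -0.0071  0.9999]] [[ 2.5396 -2.6175]
 [-2.3348 -2.5985]
 [ 3.2037  3.3264]
 [-3.4147  2.8614]]
```

Run:
```python
from h import *
s=ctrl.read_state();c=cam("wrist",s);K,e,R=c
F=np.diag([1,-1,-1.])
obj=np.float32([[.046,.0475,0],[.046,-.0475,0],[-.046,.0475,0],[-.046,-.0475,0]])
for rb in(243,245,247):
    lx=lambda r:159.0+.0898/.996*(r-124); rx=lambda r:400.41-.0771/.997*(r-124)
    px=np.float32([[lx(5.6),5.6],[rx(3.7),3.7],[lx(rb),rb],[rx(rb-1),rb-1]])
    ok,rv,tv=cv2.solvePnP(obj,px,K,None)
    Rt=R@F@cv2.Rodrigues(rv)[0]; p=R@F@tv.ravel()+e
    print(rb,"panel",p,"rel",s["tool_rot"].T@(p-s["ee_pos"]),"pitch",np.degrees(np.arcsin(Rt[2,0])),"yaw",np.degrees(np.arctan2(Rt[1,0],Rt[0,0])),np.abs(proj(c,p+obj@Rt.T)-px).max())
```

```text
243 panel [ 0.5291 -0.2291  0.1682] rel [ 0.0636  0.0003 -0.0176] pitch -0.017227188430184087 yaw 2.558829212564154 0.6295236132174864
245 panel [ 0.5287 -0.2292  0.1689] rel [ 0.0633  0.0003 -0.0183] pitch -0.14453046190469143 yaw 2.558883174581491 0.045927634709101994
247 panel [ 0.5284 -0.2292  0.1695] rel [ 0.063   0.0003 -0.019 ] pitch -0.2707990884710537 yaw 2.5589087283081677 0.7217155302435287
```

The tag hangs flat: pitch is about 0° and yaw +0.4° relative to the tool. I'll move to a spot where the laid tag can be seen beside the held one.

Call:
{"method": "drive_tool", "body": {
  "steps": [0, 0, -15, 6, 7, -32.5, -17, 0, 7, -32.5, -17, 0, 7, -32.5, -17, 0, 7, -32.5, -17, 0, 7, -32.5, -17, 0, 7, -32.5, 0, 0, 0, 0, 0, 0]
}}

```text
t: 9.17
ee_pos: [0.522, -0.0354, 0.2501]
tool_rot: [[0.998, -0.064, 0.001], [-0.064, -0.998, 0.001], [0.001, -0.001, -1.0]]
force: [-0.4, -0.4, -1.2]
width: 0.335
```

Call:
{"method": "drive_tool", "body": {
  "steps": [0, 0, 0, 0, 0, 0, 0, 0]
}}

```text
t: 9.33
ee_pos: [0.5198, -0.0395, 0.2489]
tool_rot: [[0.998, -0.066, -0.002], [-0.066, -0.998, -0.0], [-0.002, 0.001, -1.0]]
force: [-0.2, -0.7, 0.3]
width: 0.336
```

Run:
```python
from h import *
s=ctrl.read_state();print(s["ee_pos"],s["width"],s["tool_rot"][:,0])
im=ctrl.snapshot("wrist");c=cam("wrist",s)
cv2.imwrite("pics/w6.png",im[:,:,::-1])
try:
  m=im.copy(); m[:,140:]=0
  for t in tags(m,c,"green",.085,60): print(t)
except Exception as x: print(x)
```

```text
[ 0.5198 -0.0395  0.2489] 0.3358381117380403 [ 0.9978 -0.0664 -0.0022]
{'panel': array([0.5883, 0.1499]), 'size': array([0.0949, 0.099 ]), 'neckdir': np.float64(-3.366455078125), 'tip': np.float64(0.07163572464264957), 'foot': np.float64(-0.04932216336005895), 'w': (np.float64(-0.04773523158650994), np.float64(0.04767893801777836)), 'px': array([ 66.3326, 125.625 ])}
```

View pics/w6.png

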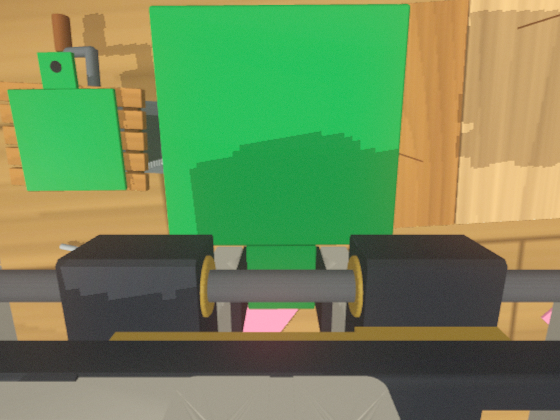

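The laid tag is at columns 10–125, rows 88–190, with its neck pointing away at (57,68). That puts its panel at about (0.585, 0.151) with yaw −3.5°, and the top and scene views agree within about 2 mm.

Call:
{"method": "drive_tool", "body": {
  "steps": [-1.7, -32.5, 0, 0, -1.7, -32.5, 0, 0, -1.7, -32.5, 0, 0, -1.7, -32.5, 0, 0, -1.7, -32.5, 0, 0, -1.7, -32.5, 0, 0, 0, 0, 30, 0, 0, 0, 35, 0]
}}

```text
t: 10.05
ee_pos: [0.5249, 0.157, 0.186]
tool_rot: [[0.998, -0.066, 0.004], [-0.066, -0.998, 0.002], [0.004, -0.003, -1.0]]
force: [0.6, -0.4, -0.7]
width: 0.335
```

Call:
{"method": "drive_tool", "body": {
  "steps": [0, 0, 35, 0, 0, 0, 30, 0, 0, 0, 15, 0, 0, 0, 0, 0, 0, 0, 0, 0, 0, 0, 0, 0]
}}

```text
t: 10.55
ee_pos: [0.5244, 0.1554, 0.1061]
tool_rot: [[0.998, -0.068, 0.001], [-0.068, -0.998, 0.0], [0.001, -0.0, -1.0]]
force: [0.7, -0.7, 1.0]
width: 0.335
```

Run:
```python
from h import *
for i in range(2):
    s=ctrl.read_state();print(s["ee_pos"],s["width"],s["tool_rot"][:,0],s["force"])
    im=ctrl.snapshot("scene")
cv2.imwrite("pics/s3.png",cv2.resize(im[170:310,320:500,::-1],None,fx=4,fy=4,interpolation=cv2.INTER_CUBIC))
```

```text
[0.5244 0.1554 0.1061] 0.3348130570478552 [ 0.9977 -0.0678  0.0013] [ 0.6909 -0.7313  0.9718]
[0.5245 0.1557 0.1065] 0.3359481486989091 [ 0.9977 -0.0677  0.002 ] [-0.3935  0.1708 -0.3102]
```

View pics/s3.png

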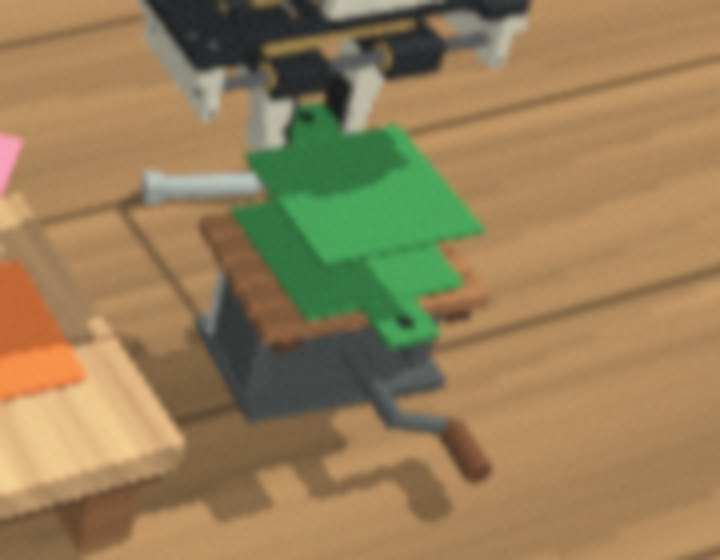

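The held tag is above the laid one, flat, with its neck towards the robot. TCP x is about 2 mm too far, so I'll correct it while lowering.

Call:
{"method": "drive_tool", "body": {
  "steps": [-2, 0, 10, 0, 0, 0, 10, 0, 0, 0, 8, 0, 0, 0, 5, 0, 0, 0, 0, 0, 0, 0, 0, 0, 0, 0, 0, 0]
}}

```text
t: 11.23
ee_pos: [0.5216, 0.156, 0.072]
tool_rot: [[0.998, -0.067, 0.0], [-0.067, -0.998, -0.0], [0.0, 0.0, -1.0]]
force: [0.3, -0.9, -0.6]
width: 0.335
```

Call:
{"method": "drive_tool", "body": {
  "steps": [0, 0, 1, 0, 0, 0, 1, 0, 0, 0, 1, 0, 0, 0, 0, 0, 0, 0, 0, 0, 0, 0, 0, 0]
}}

```text
t: 11.73
ee_pos: [0.5216, 0.156, 0.0693]
tool_rot: [[0.998, -0.067, 0.0], [-0.067, -0.998, 0.0], [0.0, -0.0, -1.0]]
force: [-0.5, -0.5, 2.9]
width: 0.336
```

Contact is felt (+2.9 N) at the expected height. Releasing.

Call:
{"method": "drive_tool", "body": {
  "steps": [0, 0, 0, 0, 0, 0, 0, 0, 0, 0, 0, 0, 0, 0, 0, 0, 0, 0, 0, 0],
  "claw": 0.6
}}

```text
t: 12.15
ee_pos: [0.5214, 0.1558, 0.0688]
tool_rot: [[0.998, -0.067, -0.0], [-0.067, -0.998, -0.0], [-0.0, 0.0, -1.0]]
force: [1.2, -0.9, -0.0]
width: 0.588
```

Call:
{"method": "drive_tool", "body": {
  "steps": [0, 0, -5, 0, 0, 0, -15, 0, 0, 0, -30, 0, 0, 0, -35, 0, 0, 0, -35, 0, -30, 0, -25, 0, 0, 0, 0, 0, 0, 0, 0, 0]
}}

```text
t: 12.82
ee_pos: [0.4915, 0.1584, 0.2165]
tool_rot: [[0.998, -0.066, 0.004], [-0.066, -0.998, 0.003], [0.003, -0.003, -1.0]]
force: [-0.2, -0.2, -0.9]
width: 0.598
```

Run:
```python
from h import *
s=ctrl.read_state();print(s["ee_pos"],s["width"],s["force"])
im=ctrl.snapshot("wrist");c=cam("wrist",s)
sc=ctrl.snapshot("scene");tp=ctrl.snapshot("top")
for n,i,cc in(("w",im,c),("s",sc,cam("scene")),("t",tp,cam("top"))):
  for t in tags(i,cc,"green",.09,100): print(n,t["panel"],t["neckdir"],t["tip"],t["foot"],t["w"],t["px"])
a=cv2.resize(sc[170:310,320:500,::-1],(540,420),interpolation=cv2.INTER_CUBIC)
b=im[0:300,100:460,::-1]; b=cv2.copyMakeBorder(b,0,120,0,0,cv2.BORDER_CONSTANT)
cv2.imwrite("pics/f1.png",cv2.resize(np.hstack([a,b]),(800,373)))
```

```text
[0.4915 0.1584 0.2165] 0.5978085245342512 [-0.1976 -0.2143 -0.946 ]
w [0.585  0.1513] 176.53176879882812 0.0757284092514704 -0.06330655368477996 (np.float64(-0.047122397564540335), np.float64(0.04708748836464296)) [281.6367  88.707 ]
s [0.5887 0.1513] -2.353302001953125 0.07892082503136987 -0.07826142209381325 (np.float64(-0.04851980110217021), np.float64(0.04823245626193128)) [406.6242 231.8471]
t [0.6069 0.1529] 106.55707168579102 0.05292013476085661 -0.052574170039888256 (np.float64(-0.051036383519238025), np.float64(0.03602809159543984)) [196.7311 153.0504]
```

View pics/f1.png

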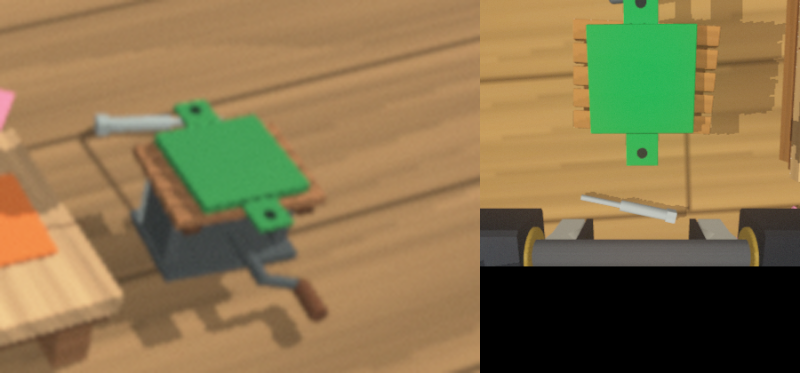

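The tags are stacked squarely, with necks at both ends ((642,153) near, (640,5) far), and the gripper is clear. Handing in.

```bash
python3 -c "
from cell import ctrl
print(ctrl.hand_in())"
```

```text
the job is handed in; nothing more can be done
None
```

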